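# Close the flask with its nested lids, then take off the cup alone

### The arm

A 6-joint arm with a two-finger parallel gripper is mounted at the origin on a cart in front of the work surface, level with it; the furniture and walls round the work are solid. World frame = base frame: x ahead of the robot, y to its left, z up, the work surface at z = 0. Lengths are in m, angles in rad, forces in N, time in s.
With the tool pointing down it reaches from about 0.225 to 0.875 m from the base axis. Payload 3.4 kg.
Tool frame: the origin (TCP) lies at the very end of the fingers, on their centre line; the grasp point (between the pads) lies 19 mm behind it; z points along the fingers, y is the line along which they close (so a half turn about z gives the same grasp; the last joint's range is limited). The gripper opens to 85 mm and grips with 20 to 120 N. Pads are 22 mm wide; open, the fingers measure 114 mm over their backs; the gripper's body (76 mm by 85 mm) begins 54 mm behind the grasp point. The pads swing forward as they close: fully open they stand 13 mm farther back than shut.
Start: joints at [1.189, 0.276, 1.505, -0, 1.361, -0.121], TCP at [0.148, 0.556, 0.199] pointing down, gripper open.
Joint ranges: [-2.89, 2.89], [-0.75, 2.08], [0.22, 2.7], [-1.18, 4.32], [0.11, 2.71], [-2.7, 2.7]. Speed limits (rad/s): [2.57, 2.57, 3.14, 3.14, 3.14, 3.14].

### API

Orientations are given as a unit quaternion [w, x, y, z].
In Python, from rig import manip gives the robot as it stands. The module is installed in compiled form; this text tells all that it offers.
- The arm moves only by the tool play_rows, never from a script. Its argument "motion" is a list of rows, each a list of 5 numbers: the shift along the tool's x, y, z in units of 40 mm (1.0 is 40 mm), then the turn about the tool's z in units of 10 degrees (1.0 is 10 degrees), then the finger opening in mm, from 0 to 85.4. A call has 1 to 5 rows; each row is the pose to reach, as a shift and turn from the pose commanded when the call began, along the tool's axes at that moment; what a row does not reach only later rows make up. A row lasts 1/8 s, in which the tool goes at most 62.5 mm and 10.7 degrees, less where a joint would pass 70% of its speed; a pose out of reach is approached as far as the arm can. A call with a gripper value outside its range is refused whole. The fingers move at their own pace and stop on an object; "newtons" is the grip in N (left out, the last holds). Time passes only in rows, so rows that repeat a pose let the fingers close. It gives the time, the measured TCP pose, the force, the opening and the grip force at its end, in the units of the state.
- manip.get_state(): the state, without advancing time (a new reading comes with each control period).
- manip.get_image(name): name is "scene" or "top" or "wrist"; returns a dict with "img" (384x512x3 uint8, red, green, blue), "range_z" (384x512 float32, m along the optical axis (not along the pixel's ray), 0 where there is no reading), "fx", "fy", "cx", "cy" (pixels), "R" (3x3) and "t" (3): a world point X has camera coordinates R X + t. Camera axes: x right, y down, z forward; pixel columns grow to the right and rows downward; lengths in m; the calibration is good to about 2 mm. A picture is of the moment at which its call begins.
- manip.sign_off(): hands the job in; it is judged then, once.
The state is a dict: "clock": time; "qpos": joint angles; "qd": joint speeds; "effort": joint torques, N m; "position": TCP position; "ee_rot": TCP orientation; "contact_force": force on the tool from outside, world axes, zero at the start; "moment": the same for the moment, N m; "width": finger opening in m; "gripper_force": force on a finger pad.
Only numpy, scipy, OpenCV 4.12 (cv2) and the standard library are available. Lean on these libraries where they do the work, as an engineer would, in place of code of your own. Each camera call takes 0.05 s, during which the arm holds its last target. There are 200 camera calls.

### The job

The insulated flask has been filled: close it and hand me its cup. The stopper is clipped inside the clear drinking cup, which stands mouth-down on the worktop: pick the cup up with the stopper still in it, lower the pair onto the flask's open neck and press down until the stopper is fully home, flush with the rim. Then draw the cup alone straight up off the stopper, leaving the stopper seated and the flask standing where it was, disturb nothing else, and finish still holding the cup mouth-down, 8 to 15 cm clear above the flask: do not put it down or let go.

Things in the scene. Friction and masses are not known exactly. Their poses are not given: they have to be found in the camera images.
- flask: insulated flask standing loose and upright on the worktop (6 mm below z = 0 here), filled, about 0.8 kg: dark teal round body 76 mm in diameter up to a shoulder 91 mm high, then a bare steel neck 52 mm in outer diameter up to the rim at 124 mm. Origin: centre of its underside; z up along its axis
- flask_rim (a point): centre of the flask's mouth, level with its rim, 124 mm above its underside. The mouth is stepped: a recess 46 mm wide and 4 mm deep for the stopper's flange, then a bore 37 mm wide with four sprung catches that snap into the stopper's groove. Pushing the stopper past them takes about 9 N, pulling it out again about 8 N
- cup: clear drinking cup (the flask's outer lid), mouth-down: outside 64 mm in diameter and 50 mm tall, inside 58 mm wide and 47 mm deep, steel band round the lip, about 0.1 kg. Four spring fingers inside clip under the stopper's knob and let go of a seated stopper at about 3 N. Grip across the outside, upper half. Origin: centre of the mouth (the lip, now lowest); z from the mouth to the closed end
- cup_top (a point): centre of the cup's closed end, outside: its highest point, 50 mm above the lip. With the stopper home in the flask and the cup still on it, this point is 21 mm above the flask's rim and the lip 29 mm below it, round the neck with 3 mm to spare on every side
- stopper: push-in stopper (the inner lid), 45 mm tall, 45 g, seen through the clear cup: black tapered plug, 24 mm wide at its foot and 34 mm at the widest, a groove, an orange flange 43 mm wide, and an orange mushroom knob 22 mm wide on top. Clipped in the cup, its foot is 2 mm inside the cup's mouth and its knob touches the ceiling. Origin: centre of the foot; z up through the knob
- stopper_top (a point): centre of the flange's top face, round the knob, 27 mm above the stopper's foot: level with the flask's rim when the stopper is fully home
- honey: bystander: honey jar with a black cap, 63 mm wide and 94 mm tall; origin at its underside
- flower_mug: bystander: small white mug with flowers, 74 mm over the handle and 54 mm tall; origin at its underside
There are look-alikes about, which are no part of the job. Leave any turquoise look-alike of the cup alone.

How it is judged:
By the outcome, as a careful person would: the job done as asked, in the order asked, and still so for the second after the job is handed in, while the arm keeps its last pose, push and grip.
It also fails if it takes over 48 s, if anything falls off the work surface, if the arm or the gripper's body presses on something with over 40 N, if the wrist force passes 120 N, or if a joint passes its speed limit or range.

## Working session

There is one attempt and no reset: what is moved stays moved. The work goes in short steps, Python scripts to look and compute and a tool call to move; the robot and the scene stay as the last step left them, time stands still between calls to the robot, and variables do not carry over. Pictures are saved under pics/ and viewed, at most 10 in all, crops included, and the job is handed in when it is done.

Besides the shell and the picture viewer there is one more tool, called after ">>>" by a JSON object that holds its "method" and its "body". play_rows: Moves the arm, as the interface text tells. Its arguments: {"type":"object","properties":{"motion":{"type":"array","items":{"type":"array","items":{"type":"number"}}},"newtons":{"type":"number"}},"required":["motion"]}

```bash
mkdir -p pics; cat > h.py <<'E'
import numpy as np, cv2
from rig import manip
def snap(n,f):
    d=manip.get_image(n); cv2.imwrite(f'pics/{f}.png',d['img'][...,::-1]); np.savez(f'pics/{f}.npz',**d); return d
def cloud(d):
    z=d['range_z']; v,u=np.indices(z.shape)
    P=np.stack([(u-d['cx'])/d['fx']*z,(v-d['cy'])/d['fy']*z,z],-1)
    W=(P-d['t'])@d['R']; W[z<=0]=np.nan; return W
E
python3 - <<'E'
from h import *
s=manip.get_state(); print(s)
a=snap('top','top0'); b=snap('scene','scene0')
cv2.imwrite('pics/both0.png',cv2.resize(np.vstack([a['img'],b['img']])[...,::-1],(400,600)))
E
```

```text
{'clock': 0.0, 'qpos': array([ 1.18897887e+00,  2.76643241e-01,  1.50617624e+00, -1.12028751e-05,
        1.36071241e+00, -1.20967776e-01]), 'qd': array([-1.10642979e-03, -2.19066973e-03, -7.05107629e-04,  1.39633237e-03,
        1.06256958e-05,  1.38573078e-03]), 'effort': array([-8.01943988e-04, -4.16782379e+01, -2.45799047e+01, -1.31824663e-04,
        1.16068256e-02,  2.32624109e-05]), 'position': array([0.14805501, 0.55497805, 0.1984951 ]), 'ee_rot': array([-2.35890060e-04,  1.30054162e-01,  9.91506417e-01, -9.40500899e-04]), 'contact_force': array([-1.15679614,  0.54852828, -0.29105339]), 'moment': array([-0.00295207,  0.03280268,  0.04930393]), 'gripper_force': 0.0, 'width': 0.08536877491011509}
```

View pics/top0.png

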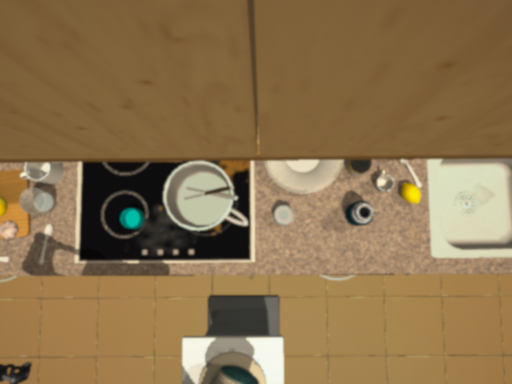

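View pics/scene0.png

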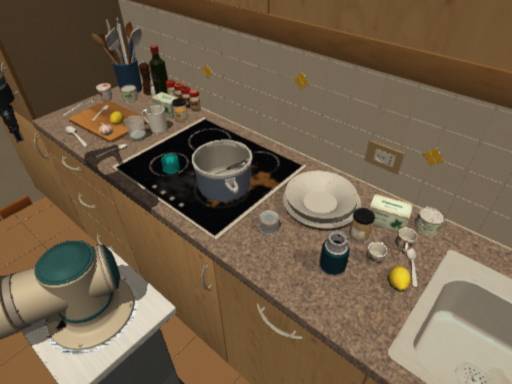

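The top view shows the flask at about (360,212), a clear/whitish cup at (284,214), another glass at (43,198) and the turquoise look-alike at (131,217). I'll zoom in on the candidates and measure them.

```bash
python3 - <<'E'
from h import *
a=np.load('pics/top0.npz');b=np.load('pics/scene0.npz')
c=lambda d,x,y,r:cv2.resize(d['img'][y-r:y+r,x-r:x+r][...,::-1],(266,266),interpolation=cv2.INTER_CUBIC)
cv2.imwrite('pics/crops.png',np.vstack([np.hstack([c(a,284,214,20),c(a,40,195,25),c(a,365,205,25)]),np.hstack([c(b,269,221,25),c(b,140,122,25),c(b,338,250,32)])]))
for n,d in (('top',a),('scene',b)):
    W=cloud(d); print(n,d['fx'],d['R'].round(3).tolist(),d['t'])
    for u,v in ([(284,214),(43,198),(360,212),(362,208),(384,181),(360,165),(131,217)] if n=='top' else [(269,218),(136,122),(335,238),(335,255),(364,215)]): print(u,v,W[v,u].round(3))
E
```

```text
top 430.2336725796785 [[-0.007, -1.0, -0.011], [-0.995, 0.008, -0.098], [0.098, 0.011, -0.995]] [-0.07628375  0.59863403  1.33962711]
284 214 [ 0.534 -0.165  0.042]
43 198 [0.594 0.616 0.004]
360 212 [ 0.536 -0.392  0.087]
362 208 [ 0.548 -0.398  0.088]
384 181 [ 0.641 -0.494 -0.003]
360 165 [ 0.68  -0.397  0.085]
131 217 [0.528 0.314 0.049]
scene 368.0306175059906 [[0.655, -0.755, -0.014], [-0.505, -0.423, -0.753], [0.562, 0.5, -0.658]] [-0.42840359  0.31795466  0.96978996]
269 218 [ 0.528 -0.169  0.043]
136 122 [0.605 0.641 0.044]
335 238 [ 0.547 -0.389  0.094]
335 255 [ 0.505 -0.417  0.082]
364 215 [ 0.686 -0.405  0.087]
```

View pics/crops.png

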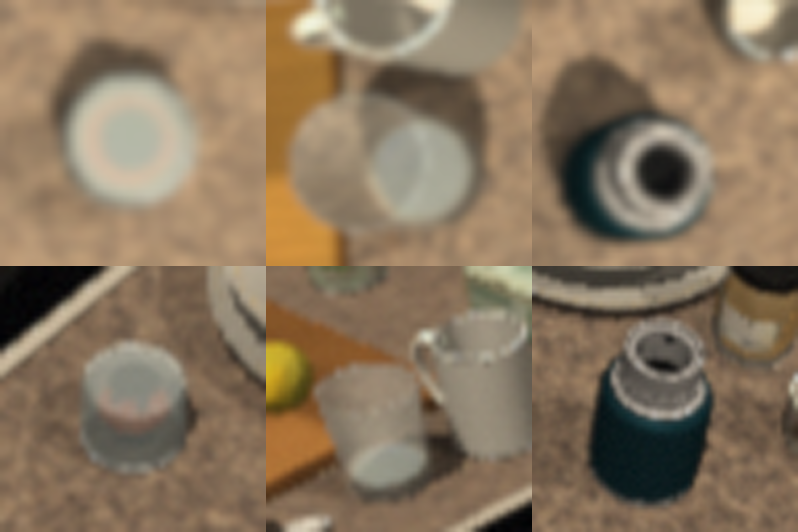

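The stoppered cup is at about (0.534,-0.165) (top 284,214; the orange ring shows through it). The glass at the left is empty. The flask stands at about (0.54,-0.395). I'm moving above the cup now.

>>> {"method": "play_rows", "body": {"motion": [[-1.0,-1.1,-0.2,-0.3,85],[-2.1,-2.2,-0.4,-0.6,85],[-3.2,-3.3,-0.6,-0.9,85],[-4.3,-4.4,-0.8,-1.2,85],[-5.3,-5.6,-1.0,-1.5,85]]}}

```text
clock: 0.72
position: [0.2956, 0.2838, 0.2393]
ee_rot: [0.0, -0.002, 1.0, -0.0]
contact_force: [2.1, -0.0, -0.8]
width: 0.0849
gripper_force: 0.0
```

```bash
cat >> h.py <<'E'
from scipy.spatial.transform import Rotation as Ro
def rel(x,y,z,yaw=np.pi/2):
    "units to take TCP to world xyz pointing down, tool y at world angle yaw"
    s=manip.get_state(); q=s['ee_rot']; R=Ro.from_quat([*q[1:],q[0]]).as_matrix()
    d=R.T@(np.array([x,y,z])-s['position'])/.04
    a=np.arctan2(R[1,1],R[0,1]); t=-(np.degrees(yaw-a)+90)%180-90; t=((-np.degrees(yaw-a)+90)%180-90)/10
    print('t',round(s['clock'],2),'pos',s['position'].round(4),'units',d.round(3),'turn',round(t,3),'tilt',R[:2,2].round(4),'w',round(s['width'],4),'gf',round(s['gripper_force'],1),'F',s['contact_force'].round(1),'q',s['qpos'].round(2))
E
python3 -c "
from h import *
rel(.5,-.165,.2)"
```

```text
t 0.72 pos [0.2956 0.2838 0.2393] units [ -5.073 -11.237   0.986] turn 0.019 tilt [ 0.0005 -0.0001] w 0.0849 gf 0.0 F [ 2.1 -0.  -0.8] q [ 0.6  -0.    1.74 -0.    1.4  -0.98]
```

>>> {"method": "play_rows", "body": {"motion": [[-0.5,-1.3,0,0,85],[-1.0,-2.7,0,0,85],[-1.5,-4.1,0,0,85],[-2.1,-5.5,0,0,85],[-2.7,-6.9,0,0,85]]}}

```text
clock: 1.35
position: [0.4033, 0.0078, 0.2392]
ee_rot: [0.0, -0.0, 1.0, 0.0]
contact_force: [2.0, 0.4, -0.4]
width: 0.0851
gripper_force: 0.0
```

>>> {"method": "play_rows", "body": {"motion": [[-0.6,-1.3,0.2,0,85],[-1.4,-2.6,0.4,0,85],[-2.2,-3.8,0.5,0,85],[-2.4,-4.3,0.5,0,85],[-2.4,-4.3,0.5,0,85]]}}

```text
clock: 1.98
position: [0.4991, -0.1628, 0.2185]
ee_rot: [-0.001, 0.0, 1.0, 0.001]
contact_force: [-0.4, 0.0, -1.0]
width: 0.0851
gripper_force: 0.0
```

```bash
python3 -c "
from h import *
rel(.53,-.165,.2)
d=snap('wrist','w1'); print(d['fx'],(-d['R'].T@d['t']).round(3),d['R'].round(2).tolist())"
```

```text
t 1.98 pos [ 0.4991 -0.1628  0.2185] units [-0.774 -0.054  0.46 ] turn -0.005 tilt [-0.0017  0.0012] w 0.0851 gf 0.0 F [-0.4  0.  -1. ] q [-0.45  0.19  1.57  0.    1.38 -2.02]
267.2105156173332 [ 0.431 -0.163  0.394] [[0.0, 1.0, 0.0], [0.96, -0.0, 0.27], [0.27, 0.0, -0.96]]
```

View pics/w1.png

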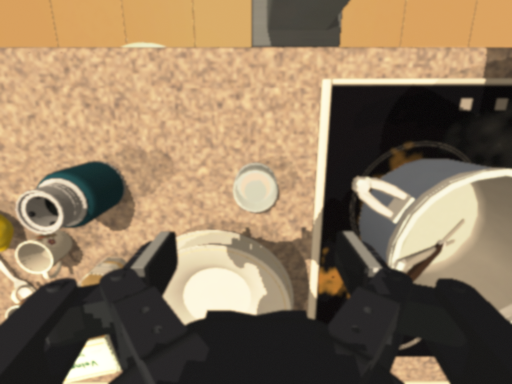

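The wrist view shows the cup at (255,190), the flask at (50,210) with the mug at (40,255) beside it, and the plate edge near (215,235). I'll fit the cup and flask from the depth clouds of all three cameras.

```bash
cat >> h.py <<'E'
def circ(P):
    return cv2.minEnclosingCircle((P[:,:2]*1000).astype(np.float32))
E
python3 - <<'E'
from h import *
for n in ('top0','scene0','w1'):
    W=cloud(np.load(f'pics/{n}.npz')).reshape(-1,3); W=W[~np.isnan(W[:,0])]
    for nm,c,lo,hi,r in (('cup',(.532,-.167),.036,.055,.045),('rim',(.543,-.395),.108,.13,.045),('shoulder',(.543,-.395),.06,.13,.06)):
        P=W[(np.hypot(*(W[:,:2]-c).T)<r)&(W[:,2]>lo)&(W[:,2]<hi)]
        if len(P): print(n,nm,len(P),'mean',P.mean(0).round(4),'z99',np.percentile(P[:,2],[50,99]).round(4),'mec',circ(P), 'bbox mid',((P.max(0)+P.min(0))/2).round(4),np.ptp(P,0).round(3))
W=cloud(np.load('pics/w1.npz')).reshape(-1,3)
for (x0,x1,y0,y1) in ((.5,.57,-.26,-.205),(.5,.57,-.125,-.08),(.575,.62,-.22,-.11)):
    P=W[(W[:,0]>x0)&(W[:,0]<x1)&(W[:,1]>y0)&(W[:,1]<y1)]; P=P[P[:,2]>.006]
    print(len(P),P.min(0) if len(P) else '',P.max(0) if len(P) else '')
E
```

```text
top0 cup 318 mean [ 0.5321 -0.1632  0.0429] z99 [0.0428 0.0489] mec ((532.4136962890625, -163.4716796875), 31.54360580444336) bbox mid [ 0.5328 -0.1633  0.043 ] [0.06  0.06  0.013]
top0 rim 134 mean [ 0.5346 -0.4005  0.1141] z99 [0.1141 0.1202] mec ((534.7941284179688, -400.00384521484375), 26.093852996826172) bbox mid [ 0.5346 -0.3994  0.1158] [0.048 0.051 0.015]
top0 shoulder 491 mean [ 0.5332 -0.3943  0.0919] z99 [0.086 0.12 ] mec ((534.7802734375, -399.417724609375), 37.84654998779297) bbox mid [ 0.534  -0.3987  0.0924] [0.074 0.072 0.062]
scene0 cup 234 mean [ 0.5282 -0.168   0.0417] z99 [0.0418 0.0458] mec ((529.815673828125, -166.921630859375), 31.606712341308594) bbox mid [ 0.5293 -0.1668  0.0418] [0.06  0.06  0.011]
scene0 rim 163 mean [ 0.5338 -0.4019  0.1132] z99 [0.1133 0.1178] mec ((533.0081787109375, -402.0687255859375), 26.888153076171875) bbox mid [ 0.5332 -0.4024  0.1133] [0.052 0.051 0.01 ]
scene0 shoulder 661 mean [ 0.523  -0.4066  0.0909] z99 [0.0865 0.1174] mec ((531.26123046875, -403.2895202636719), 38.08369064331055) bbox mid [ 0.5274 -0.4028  0.0893] [0.065 0.075 0.058]
w1 cup 1593 mean [ 0.5301 -0.1641  0.0438] z99 [0.0441 0.0459] mec ((532.43212890625, -164.10382080078125), 31.909221649169922) bbox mid [ 0.5312 -0.1642  0.0414] [0.061 0.062 0.011]
w1 rim 1317 mean [ 0.5342 -0.401   0.1145] z99 [0.1146 0.1192] mec ((534.4364013671875, -400.2590637207031), 26.254886627197266) bbox mid [ 0.5345 -0.4002  0.1139] [0.052 0.051 0.012]
w1 shoulder 4117 mean [ 0.5301 -0.3923  0.0947] z99 [0.0928 0.1188] mec ((534.0647583007812, -399.68603515625), 37.80064392089844) bbox mid [ 0.5337 -0.397   0.0899] [0.074 0.069 0.06 ]
2831 [ 0.50000029 -0.23650597  0.26268282] [ 0.51209883 -0.2050038   0.33862487]
2964 [ 0.50000111 -0.12498724  0.26370298] [ 0.51220365 -0.08822398  0.33885014]
308 [ 0.60174749 -0.21992763  0.01107189] [ 0.61999378 -0.16378779  0.05039421]
```

The cup centre is about (0.532,-0.164) and the flask about (0.534,-0.4005), with the rim at z 0.118. Next I descend on the cup.

>>> {"method": "play_rows", "body": {"motion": [[-0.82,-0.03,1.0,0,85],[-0.82,-0.03,2.3,0,85],[-0.82,-0.03,3.6,0,85],[-0.82,-0.03,4.5,0,85],[-0.82,-0.03,4.8,0,85]]}}

```text
clock: 2.65
position: [0.5298, -0.1607, 0.0259]
ee_rot: [-0.002, -0.001, 1.0, 0.001]
contact_force: [0.9, -0.3, 0.2]
width: 0.0854
gripper_force: 0.0
```

```bash
python3 - <<'E'
from h import *
rel(.532,-.1642,.009)
d=snap('wrist','w2')
E
```

```text
t 2.65 pos [ 0.5298 -0.1607  0.0259] units [-0.058 -0.089  0.421] turn 0.016 tilt [-0.004   0.0023] w 0.0854 gf 0.0 F [ 0.9 -0.3  0.2] q [-0.42  0.4   1.8   0.    0.95 -1.99]
```

View pics/w2.png

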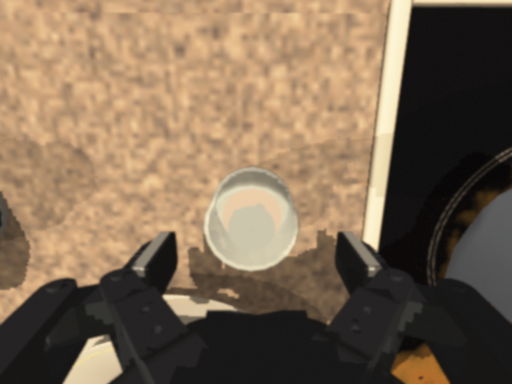

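The cup at (252,220) is centred between the fingers at about x 150 and 360. I'm going the last bit down and gripping.

>>> {"method": "play_rows", "body": {"motion": [[-0.05,-0.05,0.42,0,85],[-0.05,-0.05,0.42,0,85],[-0.05,-0.05,0.42,0,55],[-0.05,-0.05,0.42,0,55],[-0.05,-0.05,0.42,0,55]], "newtons": 50}}

```text
clock: 3.32
position: [0.5344, -0.1656, 0.0109]
ee_rot: [0.0, -0.0, 1.0, -0.0]
contact_force: [-0.4, 0.2, 0.5]
width: 0.0548
gripper_force: 0.0
```

>>> {"method": "play_rows", "body": {"motion": [[0,0,0,0,55],[0,0,0,0,55],[0,0,-0.3,0,55],[0,0,-0.7,0,55],[0,0,-1.0,0,55]]}}

```text
clock: 3.95
position: [0.5349, -0.1657, 0.0522]
ee_rot: [0.001, -0.001, 1.0, -0.0]
contact_force: [-1.0, 0.2, -0.0]
width: 0.0551
gripper_force: 0.0
```

```bash
python3 - <<'E'
from h import *
rel(.534,-.4005,.2)
E
```

```text
t 3.95 pos [ 0.5349 -0.1657  0.0522] units [ 0.02  -5.874 -3.69 ] turn 0.006 tilt [ 0.002  -0.0008] w 0.0551 gf 0.0 F [-1.   0.2 -0. ] q [-0.42  0.37  1.76  0.    1.01 -2.  ]
```

The fingers reached 55 mm with no force, so something is off. I'll take a look.

```bash
python3 - <<'E'
from h import *
d=snap('wrist','w3'); e=snap('scene','s3')
c=cv2.resize(e['img'][150:300,190:390],(512,384),interpolation=cv2.INTER_CUBIC)
cv2.imwrite('pics/m3.png',cv2.resize(np.hstack([d['img'],c]),(800,300))[...,::-1])
E
```

```text
(no output)
```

View pics/m3.png

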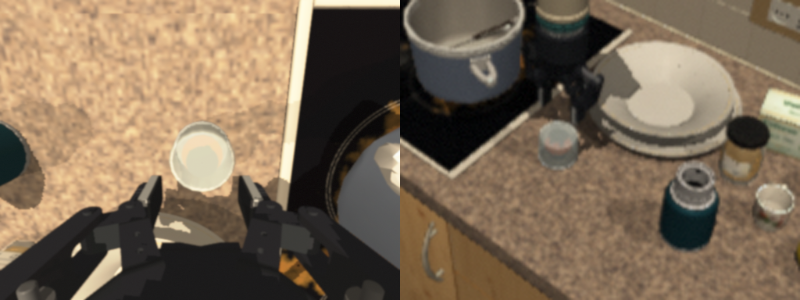

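The fingers sit behind the cup (+x side): the cup at left-panel (202,155) lies ahead of the fingertips at (150,190)/(250,190). I'll measure where the fingertips and the cup really are.

```bash
python3 - <<'E'
from h import *
s=manip.get_state(); print(s['position'])
for n in ('w3','s3'):
    d=np.load(f'pics/{n}.npz'); W=cloud(d); 
    P=W.reshape(-1,3)
    m=(np.abs(P[:,0]-.54)<.06)&(np.abs(P[:,1]+.165)<.07)&(P[:,2]>.03)&(P[:,2]<.15); Q=P[m]
    for lo in np.arange(.03,.15,.01):
        q=Q[(Q[:,2]>=lo)&(Q[:,2]<lo+.01)]
        if len(q): print(n,round(lo,3),len(q),q.min(0).round(3),q.max(0).round(3),np.median(q,0).round(3))
    pr=d['R']@np.append(s['position'][:2],s['position'][2])+d['t']; print('tcp px',pr[0]/pr[2]*d['fx']+d['cx'],pr[1]/pr[2]*d['fy']+d['cy'])
E
```

```text
[ 0.53563638 -0.16600603  0.05271013]
w3 0.03 274 [ 0.501 -0.195  0.03 ] [ 0.551 -0.133  0.04 ] [ 0.505 -0.165  0.038]
w3 0.04 5207 [ 0.501 -0.195  0.04 ] [ 0.562 -0.133  0.047] [ 0.53  -0.164  0.044]
w3 0.08 28 [ 0.526 -0.193  0.088] [ 0.539 -0.138  0.09 ] [ 0.534 -0.193  0.089]
w3 0.09 465 [ 0.523 -0.206  0.09 ] [ 0.546 -0.125  0.1  ] [ 0.528 -0.138  0.096]
w3 0.1 758 [ 0.523 -0.207  0.1  ] [ 0.546 -0.124  0.11 ] [ 0.528 -0.166  0.105]
w3 0.11 877 [ 0.523 -0.207  0.11 ] [ 0.546 -0.124  0.12 ] [ 0.528 -0.193  0.115]
w3 0.12 951 [ 0.522 -0.21   0.12 ] [ 0.545 -0.12   0.13 ] [ 0.527 -0.193  0.125]
w3 0.13 1858 [ 0.52  -0.225  0.13 ] [ 0.547 -0.106  0.14 ] [ 0.523 -0.138  0.136]
w3 0.14 6671 [ 0.519 -0.227  0.14 ] [ 0.548 -0.104  0.15 ] [ 0.532 -0.14   0.144]
tcp px 254.98551218579473 216.58771322683538
s3 0.03 67 [ 0.498 -0.197  0.03 ] [ 0.553 -0.145  0.04 ] [ 0.51  -0.18   0.037]
s3 0.04 198 [ 0.501 -0.196  0.04 ] [ 0.561 -0.138  0.047] [ 0.529 -0.166  0.043]
s3 0.08 3 [ 0.529 -0.14   0.087] [ 0.539 -0.138  0.09 ] [ 0.536 -0.139  0.089]
s3 0.09 25 [ 0.523 -0.207  0.091] [ 0.545 -0.129  0.1  ] [ 0.528 -0.14   0.096]
s3 0.1 37 [ 0.523 -0.209  0.1  ] [ 0.545 -0.13   0.11 ] [ 0.529 -0.194  0.106]
s3 0.11 31 [ 0.521 -0.208  0.111] [ 0.545 -0.132  0.12 ] [ 0.528 -0.141  0.115]
s3 0.12 30 [ 0.522 -0.21   0.12 ] [ 0.543 -0.133  0.129] [ 0.527 -0.14   0.124]
s3 0.13 46 [ 0.518 -0.226  0.13 ] [ 0.544 -0.112  0.14 ] [ 0.525 -0.166  0.136]
s3 0.14 80 [ 0.52  -0.227  0.14 ] [ 0.546 -0.106  0.15 ] [ 0.526 -0.193  0.144]
tcp px 269.7242681097688 214.02050711762632
```

The fingertips are really at z≈0.088 while the reported TCP is 0.053, 35 mm lower, so they closed just above the cup. I'll check that offset in the earlier pictures too (fingers open).

```bash
python3 - <<'E'
from h import *
for n,p in (('w1',(.499,-.163,.2185)),('w2',(.53,-.161,.026)),('w3',(.5352,-.166,.0525)),):
    P=cloud(np.load(f'pics/{n}.npz')).reshape(-1,3)-p
    Q=P[(np.abs(P[:,0])<.02)&(np.abs(P[:,1])<.075)&(np.abs(P[:,1])>.02)&(P[:,2]>.02)&(P[:,2]<.12)]
    Q=Q[Q[:,2]>(.02 if n!='w2' else .03)]
    h,e=np.histogram(Q[:,2],bins=np.arange(.02,.1,.005)); print(n,h)
    for sgn in(-1,1):
        q=Q[Q[:,1]*sgn>0]; print(np.percentile(q[:,2],[0,1]).round(4),q[q[:,2]<q[:,2].min()+.01].mean(0).round(4), np.abs(q[q[:,2]<q[:,2].min()+.02][:,1]).min())
E
```

```text
w1 [   0    0    0    0    3  218  404  469  554  618  672  526  632  449
 1484]
[0.0442 0.0507] [-0.0024 -0.0434  0.0505] 0.04167828839266163
[0.0448 0.0507] [-0.0024  0.0438  0.0509] 0.04203743911632052
w2 [   0    0    0    0    2  229  401  486  550  612  656  543  610  458
 1495]
[0.045  0.0504] [-0.0027 -0.0434  0.0509] 0.04142688676739978
[0.0448 0.0505] [-0.0026  0.0439  0.0508] 0.0422313938658334
w3 [   0    0    0   97  238  335  363  415  451  444  633  310  960 2381
 4089]
[0.036  0.0437] [-0.0041 -0.0288  0.0421] 0.026684008812537408
[0.0358 0.0434] [-0.0042  0.0297  0.0418] 0.02766230978754783
```

The offset is consistent: the real fingertips lie 44.5 mm above the reported TCP when open and 36 mm at 55 mm. I'll trust the images and apply about +38 mm for a 64 mm grip, descending with force checks.

>>> {"method": "play_rows", "body": {"motion": [[0,0,0,0,85],[0.1,0.05,0,0,85],[0.1,0.05,0,0,85],[0.1,0.05,0.4,0,85],[0.1,0.05,0.8,0,85]]}}

```text
clock: 4.68
position: [0.5298, -0.1632, 0.0171]
ee_rot: [-0.0, -0.0, 1.0, 0.0]
contact_force: [-0.6, -0.2, -1.4]
width: 0.0851
gripper_force: 0.0
```

>>> {"method": "play_rows", "body": {"motion": [[0,0,0.3,0,85],[0,0,0.6,0,85],[0,0,0.9,0,85],[0,0,1.1,0,85],[0,0,1.1,0,85]]}}

```text
clock: 5.3
position: [0.5297, -0.1632, -0.0263]
ee_rot: [-0.001, -0.0, 1.0, 0.0]
contact_force: [-0.3, -0.5, 1.1]
width: 0.0849
gripper_force: 0.0
```

```bash
python3 - <<'E'
from h import *
rel(.5315,-.164,-.028)
n='w4'; d=snap('wrist',n); p=manip.get_state()['position']
P=cloud(d).reshape(-1,3)
c=P[(np.hypot(P[:,0]-.5315,P[:,1]+.164)<.037)&(P[:,2]>.037)&(P[:,2]<.05)]; print('cup',len(c),circ(c),c.mean(0))
Q=P-p
for s in(-1,1):
    q=Q[(abs(Q[:,0])<.02)&(Q[:,1]*s>.038)&(Q[:,1]*s<.06)&(Q[:,2]>.03)&(Q[:,2]<.06)]; print(len(q),(q.min(0)+p).round(4),(q.max(0)+p).round(4))
E
```

```text
t 5.3 pos [ 0.5297 -0.1632 -0.0263] units [-0.046 -0.021  0.044] turn 0.006 tilt [-0.0012  0.0006] w 0.0849 gf 0.0 F [-0.3 -0.5  1.1] q [-0.42  0.46  1.85  0.    0.83 -2.  ]
cup 11721 ((531.4506225585938, -163.6791534423828), 31.50407600402832) [ 0.52514852 -0.16369243  0.04385385]
578 [ 0.518  -0.2194  0.0181] [ 0.5408 -0.2051  0.0343]
573 [ 0.5182 -0.1211  0.0189] [ 0.5412 -0.1064  0.0343]
```

The reported z is -0.026 with no contact, and the tips measure z≈0.018 beside the cup. Closing now.

>>> {"method": "play_rows", "body": {"motion": [[0,0,0,0,55],[0,0,0,0,55],[0,0,0,0,55],[0,0,0,0,55],[0,0,0,0,55]], "newtons": 50}}

```text
clock: 5.98
position: [0.5308, -0.1637, -0.0247]
ee_rot: [0.001, -0.0, 1.0, -0.0]
contact_force: [-0.4, 0.6, 5.5]
width: 0.0632
gripper_force: 55.4
```

>>> {"method": "play_rows", "body": {"motion": [[0,0,-0.1,0,55],[0,0,-0.3,0,55],[0,0,-0.6,0,55],[0,0,-1.0,0,55],[0,0,-1.0,0,55]]}}

```text
clock: 6.6
position: [0.5316, -0.164, 0.0164]
ee_rot: [0.002, -0.001, 1.0, -0.001]
contact_force: [-0.2, -0.0, -2.0]
width: 0.0629
gripper_force: 54.9
```

```bash
python3 - <<'E'
from h import *
rel(.534,-.4005,.2)
n='w5'; d=snap('wrist',n); p=manip.get_state()['position']
P=cloud(d).reshape(-1,3)
c=P[(np.hypot(P[:,0]-.5315,P[:,1]+.164)<.036)&(P[:,2]>.075)&(P[:,2]<.09)]; print('cup',len(c),circ(c),c.mean(0),np.percentile(c[:,2],[5,50,95]))
E
```

```text
t 6.6 pos [ 0.5316 -0.164   0.0164] units [-0.071 -5.92  -4.581] turn 0.006 tilt [ 0.0037 -0.0016] w 0.0629 gf 54.9 F [-0.2 -0.  -2. ] q [-0.42  0.41  1.81  0.    0.92 -2.  ]
cup 12878 ((528.206787109375, -164.06509399414062), 35.107444763183594) [ 0.52652001 -0.1638239   0.08468812] [0.0800133  0.08521452 0.08633062]
```

View pics/w5.png

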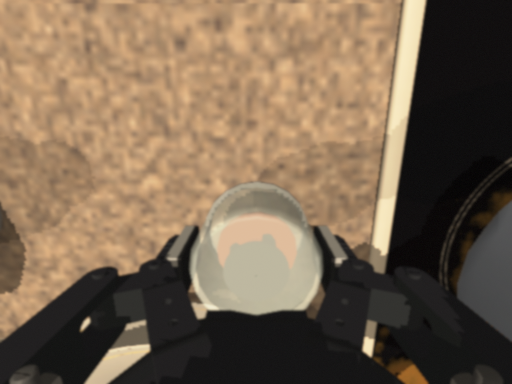

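The cup is gripped with the stopper visible inside (orange at about (257,240)), and the cup top is at TCP+69 mm. I'm carrying it over the flask.

>>> {"method": "play_rows", "body": {"motion": [[0,0,-0.6,0,55],[0,0,-1.4,0,55],[0,0,-2.2,0,55],[0,-0.3,-2.9,0,55],[0,-1.0,-3.2,0,55]]}}

```text
clock: 7.28
position: [0.5306, -0.203, 0.144]
ee_rot: [0.001, -0.001, 1.0, -0.0]
contact_force: [0.5, 0.4, -1.8]
width: 0.0631
gripper_force: 55.3
```

>>> {"method": "play_rows", "body": {"motion": [[0,-1.0,0,0,55],[0,-2.0,0,0,55],[0,-3.0,0,0,55],[0,-3.8,0,0,55],[-0.05,-4.3,0,0,55]]}}

```text
clock: 7.9
position: [0.5318, -0.3766, 0.1416]
ee_rot: [-0.001, 0.0, 1.0, 0.0]
contact_force: [-0.9, 0.8, -1.1]
width: 0.0629
gripper_force: 55.3
```

```bash
python3 - <<'E'
from h import *
rel(.534,-.4005,.145)
for n in ('wrist','scene','top'):
    d=snap(n,n+'6'); p=manip.get_state()['position']; P=cloud(d).reshape(-1,3)
    c=P[(np.hypot(P[:,0]-p[0],P[:,1]-p[1])<.036)&(P[:,2]>p[2]+.05)&(P[:,2]<p[2]+.078)]
    if len(c): print(n,'cup',len(c),circ(c),np.percentile(c[:,2],[50,95]))
    for lo,hi in((.108,.13),(.03,.13)):
        c=P[(np.hypot(P[:,0]-.534,P[:,1]+.4005)<.043)&(P[:,2]>lo)&(P[:,2]<hi)]
        if len(c): print(n,'flask',len(c),circ(c))
rel(.534,-.4005,.145)
E
```

```text
t 7.9 pos [ 0.5318 -0.3766  0.1416] units [-0.056 -0.597 -0.086] turn -0.001 tilt [-0.001  0.001] w 0.0629 gf 55.3 F [-0.9  0.8 -1.1] q [-0.72  0.42  1.42  0.    1.3  -2.29]
wrist cup 13892 ((531.8839111328125, -379.20355224609375), 35.92849349975586) [0.21039857 0.21175781]
wrist flask 865 ((532.0339965820312, -402.9284362792969), 25.520912170410156)
wrist flask 3007 ((531.187744140625, -400.7034912109375), 37.11608123779297)
scene cup 405 ((526.4750366210938, -376.55633544921875), 33.80363464355469) [0.20807519 0.21128564]
scene flask 160 ((531.6748657226562, -401.6846008300781), 26.331205368041992)
scene flask 842 ((530.7135620117188, -403.1806335449219), 37.69618606567383)
top cup 22 ((533.7281494140625, -370.7440490722656), 29.878986358642578) [0.20743839 0.211325  ]
top flask 42 ((532.1600341796875, -395.81646728515625), 36.81776428222656)
t 8.05 pos [ 0.5321 -0.3753  0.1417] units [-0.047 -0.63  -0.082] turn -0.0 tilt [-0.0007  0.0016] w 0.0629 gf 55.3 F [ 0.1 -0.2 -1.4] q [-0.72  0.42  1.42  0.    1.3  -2.29]
```

>>> {"method": "play_rows", "body": {"motion": [[-0.04,-0.3,0,0,55],[-0.04,-0.61,0,0,55],[-0.04,-0.61,0.3,0,55],[-0.04,-0.61,0.6,0,55],[-0.04,-0.61,0.6,0,55]]}}

```text
clock: 8.68
position: [0.5328, -0.3983, 0.1163]
ee_rot: [-0.002, -0.001, 1.0, 0.002]
contact_force: [-0.7, 0.8, -0.9]
width: 0.063
gripper_force: 55.3
```

```bash
python3 - <<'E'
from h import *
rel(.5337,-.400,.107)
d=snap('scene','s7'); w=snap('wrist','w7'); rel(.5337,-.400,.107)
for e in (d,w):
    P=cloud(e).reshape(-1,3); p=manip.get_state()['position']
    for nm,lo,hi,r in (('cup',.125,.2,.036),('cuptop',.171,.182,.036),('neck',.09,.117,.032),('body',.02,.08,.043)):
        c=P[(np.hypot(P[:,0]-p[0],P[:,1]-p[1])<r)&(P[:,2]>lo)&(P[:,2]<hi)]
        if len(c)>5: print(nm,len(c),circ(c),c.mean(0).round(4))
c=d['img'][190:290,270:400]; a=w['img'][130:384,120:392]
cv2.imwrite('pics/m7.png',np.hstack([cv2.resize(c,(400,308),interpolation=2),cv2.resize(a,(330,308),interpolation=2)])[...,::-1])
E
```

```text
t 8.68 pos [ 0.5328 -0.3983  0.1163] units [-0.022 -0.042  0.232] turn 0.007 tilt [-0.003   0.0032] w 0.063 gf 55.3 F [-0.7  0.8 -0.9] q [-0.75  0.46  1.42  0.    1.26 -2.32]
t 8.78 pos [ 0.5338 -0.3993  0.1179] units [ 0.002 -0.018  0.274] turn 0.007 tilt [-0.0006  0.0008] w 0.063 gf 55.3 F [ 0.4 -1.1 -1.9] q [-0.75  0.46  1.42  0.    1.26 -2.32]
cup 599 ((531.275634765625, -399.1309814453125), 35.197975158691406) [ 0.5189 -0.4013  0.1709]
cuptop 125 ((529.1597290039062, -399.20111083984375), 34.20911407470703) [ 0.5176 -0.4001  0.1783]
neck 161 ((530.8200073242188, -402.756103515625), 26.1776123046875) [ 0.5167 -0.4097  0.1051]
body 455 ((530.8570556640625, -403.3532409667969), 37.81243133544922) [ 0.5082 -0.4129  0.0549]
cup 15495 ((529.7528686523438, -399.2259216308594), 35.30415725708008) [ 0.526  -0.3991  0.1822]
cuptop 1371 ((530.5709228515625, -399.3410949707031), 35.07125473022461) [ 0.514  -0.3997  0.1778]
neck 385 ((520.9405517578125, -401.631103515625), 22.61448097229004) [ 0.5114 -0.4027  0.1016]
body 1084 ((531.9420166015625, -401.02313232421875), 37.307334899902344) [ 0.5062 -0.401   0.0664]
```

View pics/m7.png

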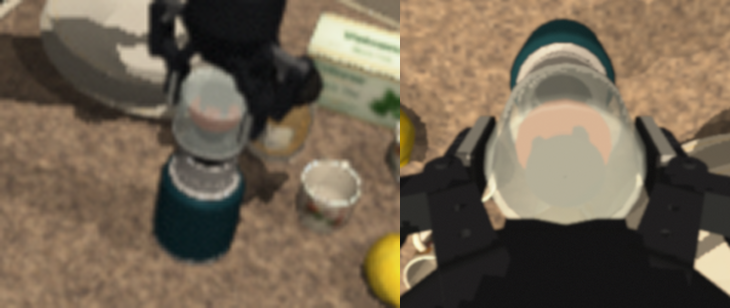

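The cup hangs just above the neck (scene panel: cup centre x≈209, neck x≈205). I'll refine the lateral offset within each camera from the silhouettes.

```bash
python3 - <<'E'
from h import *
for n in ('s7','w7'):
    d=np.load(f'pics/{n}.npz'); P=cloud(d).reshape(-1,3); a=d['R'][0,:2]/np.linalg.norm(d['R'][0,:2])
    c0=np.array([.5337,-.400]); f=np.array([-a[1],a[0]])
    for nm,zs,r in (('cup',np.arange(.134,.175,.005),.037),('neck',np.arange(.088,.115,.004),.03),('body',np.arange(.01,.08,.006),.043)):
        o=[]
        for z in zs:
            q=P[(np.abs(P[:,2]-z)<.004)&(np.hypot(*(P[:,:2]-c0).T)<r)]
            if len(q)<8: continue
            l=(q[:,:2]-c0)@a*1000; o.append(((l.max()+l.min())/2,np.ptp(l)))
        print(n,nm,a.round(2),np.round(np.median(o,0),2) if o else None,np.round([i[0] for i in o],1))
    # circle fit with fixed radius on visible side points
    from scipy.optimize import least_squares
    for nm,lo,hi,r,R in (('cup',.134,.15,.037,.032),('neck',.09,.114,.031,.026),('body',.01,.08,.043,.038)):
        q=P[(P[:,2]>lo)&(P[:,2]<hi)&(np.hypot(*(P[:,:2]-c0).T)<r)]
        q=q[np.hypot(*(q[:,:2]-c0).T)>R-.006]
        if len(q)>20:
            s=least_squares(lambda c:np.hypot(*(q[:,:2]-c).T)-R,c0,loss='soft_l1',f_scale=.001); print(n,nm,len(q),s.x.round(4),np.abs(s.fun).mean().round(4))
E
```

```text
s7 cup [ 0.66 -0.76] [-6.96 51.72] [-4.7 -4.7 -5.4 -7.  -7.  -7.1 -6.4 -7.7 -7.9]
s7 neck [ 0.66 -0.76] [-0.4  47.63] [-0.5 -1.   0.3  0.5 -0.4 -0.4 -0.6]
s7 body [ 0.66 -0.76] [-0.51 71.12] [-2.7 -0.  -0.1 -3.9 -1.9 -0.2 -1.5 -1.5 -0.1 -0.8  1.   0.9]
s7 cup 95 [ 0.5344 -0.3991] 0.0009
s7 neck 121 [ 0.534  -0.4016] 0.001
s7 body 495 [ 0.5342 -0.4015] 0.0012
w7 cup [-0.  1.] [1.000e-02 6.341e+01] [-4.9  1.   2.2  3.5  1.2 -0.2 -0.  -0.   0. ]
w7 neck [-0.  1.] [-2.48 42.94] [-0.5 -1.6 -1.6 -2.6 -2.5 -3.3 -4.2]
w7 body [-0.  1.] [-0.97 59.87] [-1.  -3.   0.5 -1.1 -2.1  0.1  2.1 -2.9 -0.   1.2 -1.  -1. ]
w7 cup 505 [ 0.5359 -0.3988] 0.0002
w7 neck 368 [ 0.5349 -0.4009] 0.0003
w7 body 1132 [ 0.5358 -0.4009] 0.0012
```

Both cameras agree that the cup needs about -2.2 mm in y. I apply that and lower with force checks.

>>> {"method": "play_rows", "body": {"motion": [[0.01,-0.055,0,0,55],[0.01,-0.055,0.15,0,55],[0.01,-0.055,0.35,0,55],[0.01,-0.055,0.5,0,55],[0.01,-0.055,0.5,0,55]]}}

```text
clock: 9.4
position: [0.5331, -0.4015, 0.0974]
ee_rot: [-0.001, -0.0, 1.0, 0.001]
contact_force: [0.5, 0.2, -1.6]
width: 0.0629
gripper_force: 55.3
```

>>> {"method": "play_rows", "body": {"motion": [[0,0,0.1,0,55],[0,0,0.2,0,55],[0,0,0.3,0,55],[0,0,0.3,0,55]]}}

```text
clock: 9.9
position: [0.5333, -0.4017, 0.0859]
ee_rot: [-0.0, -0.001, 1.0, 0.0]
contact_force: [0.6, 0.2, -1.2]
width: 0.0631
gripper_force: 55.3
```

```bash
python3 - <<'E'
from h import *
rel(.533,-.4013,.07)
from scipy.optimize import least_squares
d=snap('wrist','w8'); P=cloud(d).reshape(-1,3); c0=np.array([.5337,-.401])
c=P[(np.hypot(*(P[:,:2]-c0).T)<.025)&(P[:,2]>.12)&(P[:,2]<.19)]; print(np.percentile(c[:,2],[50,90]))
for nm,lo,hi,r,R in (('cup',.115,.13,.037,.032),('neck',.085,.098,.031,.026),('body',.01,.08,.043,.038)):
    q=P[(P[:,2]>lo)&(P[:,2]<hi)&(np.hypot(*(P[:,:2]-c0).T)<r)]
    q=q[np.hypot(*(q[:,:2]-c0).T)>R-.006]
    if len(q)>20:
        s=least_squares(lambda c:np.hypot(*(q[:,:2]-c).T)-R,c0,loss='soft_l1',f_scale=.001); print(nm,len(q),s.x.round(4),np.abs(s.fun).mean().round(4))
E
```

```text
t 9.9 pos [ 0.5333 -0.4017  0.0859] units [0.007 0.011 0.397] turn 0.006 tilt [-0.0006  0.0007] w 0.0631 gf 55.3 F [ 0.6  0.2 -1.2] q [-0.75  0.49  1.46  0.    1.2  -2.32]
[0.15489564 0.15560008]
cup 688 [ 0.5358 -0.4016] 0.0003
neck 294 [ 0.5317 -0.4006] 0.0012
body 1592 [ 0.5357 -0.401 ] 0.0012
```

Aligned to within 1 mm, with the lip already round the neck and no contact force. Pressing down in steps.

>>> {"method": "play_rows", "body": {"motion": [[0,0.01,0.1,0,55],[0,0.01,0.2,0,55],[0,0.01,0.28,0,55],[0,0.01,0.28,0,55]]}}

```text
clock: 10.45
position: [0.5337, -0.4016, 0.0751]
ee_rot: [0.0, -0.001, 1.0, -0.0]
contact_force: [0.1, 0.0, 0.4]
width: 0.0628
gripper_force: 55.5
```

>>> {"method": "play_rows", "body": {"motion": [[0,0,0.05,0,55],[0,0,0.1,0,55],[0,0,0.12,0,55],[0,0,0.12,0,55]]}}

```text
clock: 10.95
position: [0.5333, -0.4013, 0.0703]
ee_rot: [-0.0, -0.001, 1.0, 0.0]
contact_force: [-1.3, -0.0, 0.4]
width: 0.0631
gripper_force: 55.7
```

```bash
python3 - <<'E'
from h import *
rel(.533,-.4013,.07)
d=snap('wrist','w9'); P=cloud(d).reshape(-1,3); c0=np.array([.5337,-.401])
c=P[(np.hypot(*(P[:,:2]-c0).T)<.025)&(P[:,2]>.12)&(P[:,2]<.19)]; print(np.percentile(c[:,2],[50,90]))
E
```

```text
t 10.95 pos [ 0.5333 -0.4013  0.0703] units [0.008 0.001 0.008] turn 0.006 tilt [-0.0005  0.0005] w 0.0631 gf 55.7 F [-1.3 -0.   0.4] q [-0.75  0.5   1.48  0.    1.16 -2.32]
[0.13967944 0.18667529]
```

>>> {"method": "play_rows", "body": {"motion": [[0,0,0.03,0,55],[0,0,0.05,0,55],[0,0,0.05,0,55]]}}

```text
clock: 11.38
position: [0.5335, -0.4015, 0.0703]
ee_rot: [0.0, -0.001, 1.0, -0.0]
contact_force: [-3.0, 2.9, 9.0]
width: 0.063
gripper_force: 56.6
```

>>> {"method": "play_rows", "body": {"motion": [[0,0,0.03,0,55],[0,0,0.05,0,55],[0,0,0.05,0,55]]}}

```text
clock: 11.75
position: [0.5339, -0.4019, 0.0702]
ee_rot: [0.001, -0.001, 1.0, -0.001]
contact_force: [-5.0, 4.5, 17.5]
width: 0.063
gripper_force: 57.5
```

The arm is at a hard stop: 17.5 N with no motion, and the cup top at 0.139, exactly the home height. I'm unloading and then drawing the cup straight up slowly.

>>> {"method": "play_rows", "body": {"motion": [[0,0,-0.1,0,55],[0,0,-0.13,0,55],[0,0,-0.18,0,55],[0,0,-0.23,0,55],[0,0,-0.28,0,55]]}}

```text
clock: 12.38
position: [0.5334, -0.4014, 0.0772]
ee_rot: [-0.0, -0.0, 1.0, 0.0]
contact_force: [-0.4, 0.7, -1.4]
width: 0.0632
gripper_force: 55.2
```

>>> {"method": "play_rows", "body": {"motion": [[0,0,-0.1,0,55],[0,0,-0.2,0,55],[0,0,-0.3,0,55],[0,0,-0.45,0,55],[0,0,-0.6,0,55]]}}

```text
clock: 13.0
position: [0.5336, -0.4016, 0.1022]
ee_rot: [0.0, -0.001, 1.0, -0.0]
contact_force: [0.7, 0.5, -0.7]
width: 0.0629
gripper_force: 55.3
```

```bash
python3 - <<'E'
from h import *
rel(.5333,-.4015,.224)
d=snap('scene','s10'); w=snap('wrist','w10')
c=d['img'][190:290,270:400]; a=w['img'][80:384,60:452]
cv2.imwrite('pics/m10.png',np.hstack([cv2.resize(c,(400,308),interpolation=2),cv2.resize(a,(397,308),interpolation=2)])[...,::-1])
E
```

```text
t 13.0 pos [ 0.5336 -0.4016  0.1022] units [ 7.000e-03  3.000e-03 -3.046e+00] turn 0.006 tilt [ 0.0002 -0.0001] w 0.0629 gf 55.3 F [ 0.7  0.5 -0.7] q [-0.75  0.47  1.44  0.    1.23 -2.32]
```

View pics/m10.png

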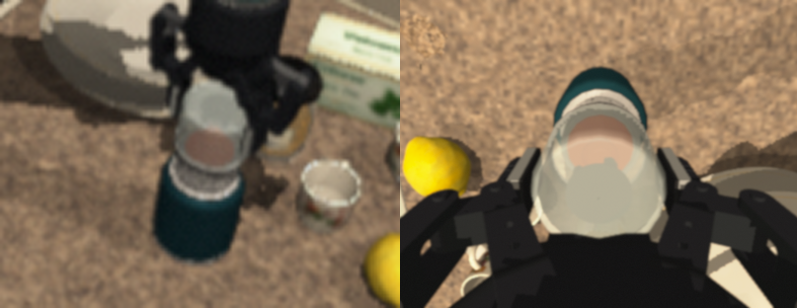

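The orange stopper now sits low at the flask's rim while the cup has risen (left panel (210,148)), and the flask has stayed put. Raising to the final height.

>>> {"method": "play_rows", "body": {"motion": [[0,0,-0.3,0,55],[0,0,-0.9,0,55],[0,0,-1.7,0,55],[0,0,-2.5,0,55],[0,0,-3.05,0,55]]}}

```text
clock: 13.72
position: [0.5339, -0.4019, 0.2262]
ee_rot: [0.001, -0.001, 1.0, -0.001]
contact_force: [0.0, -0.4, -1.2]
width: 0.0632
gripper_force: 55.3
```

>>> {"method": "play_rows", "body": {"motion": [[0,0,0,0,55],[0,0,0,0,55],[0,0,0,0,55]]}}

```text
clock: 14.1
position: [0.5329, -0.401, 0.222]
ee_rot: [-0.001, -0.001, 1.0, 0.001]
contact_force: [-0.0, 0.1, -1.3]
width: 0.0625
gripper_force: 55.4
```

```bash
python3 - <<'E'
from h import *
rel(.5333,-.4015,.224)
d=snap('scene','s11'); w=snap('wrist','w11')
for n,e in (('s',d),('w',w)):
    P=cloud(e).reshape(-1,3); r=np.hypot(P[:,0]-.534,P[:,1]+.401)
    for nm,rm,lo,hi in (('all flask',.045,.1,.16),('cup',.036,.2,.31)):
        q=P[(r<rm)&(P[:,2]>lo)&(P[:,2]<hi)]
        if len(q): print(n,nm,len(q),np.percentile(q[:,2],[2,50,98]).round(4))
    q=P[(r>.0135)&(r<.020)&(P[:,2]>.1)&(P[:,2]<.15)]; print('flange z',len(q),np.median(q[:,2]) if len(q) else '')
    q=P[(r>.0235)&(r<.0255)&(P[:,2]>.1)&(P[:,2]<.15)]; print('rim z',len(q),np.percentile(q[:,2],[50,90]) if len(q) else '')
    q=P[(r<.009)&(P[:,2]>.1)&(P[:,2]<.16)]; print('knob z',len(q),np.median(q[:,2]) if len(q) else '')
c=d['img'][170:290,270:400]; a=w['img'][0:384,60:452]
cv2.imwrite('pics/m11.png',np.hstack([cv2.resize(c,(400,369),interpolation=2),cv2.resize(a,(377,369),interpolation=2)])[...,::-1])
E
```

```text
t 14.1 pos [ 0.5329 -0.401   0.222 ] units [-0.009 -0.012 -0.049] turn 0.006 tilt [-0.002  0.002] w 0.0625 gf 55.4 F [-0.   0.1 -1.3] q [-0.75  0.41  1.25  0.    1.49 -2.32]
s all flask 292 [0.1019 0.1163 0.1352]
s cup 736 [0.2414 0.2844 0.2966]
flange z 57 0.11658980869404752
rim z 35 [0.11494874 0.1168073 ]
knob z 32 0.13303343969443315
w all flask 1045 [0.105  0.118  0.1353]
w cup 15536 [0.2496 0.2909 0.2978]
flange z 322 0.11825567372727439
rim z 222 [0.11744676 0.11876573]
knob z 83 0.134265279186819
```

View pics/m11.png

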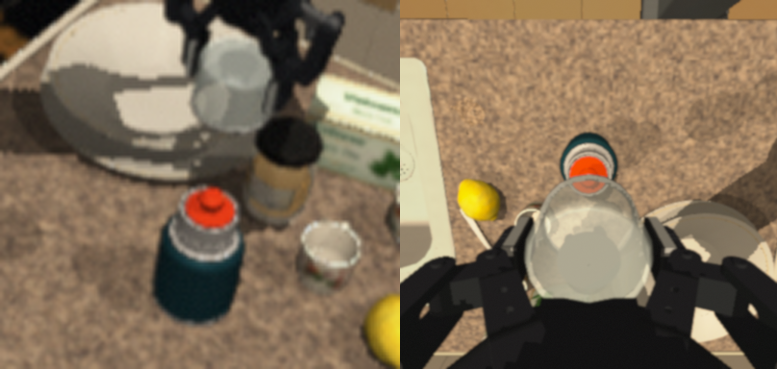

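The stopper is flush: flange and rim are both at z≈0.118 and the knob at 0.134. The empty cup is held with its lip at 0.241, about 12 cm above the rim. Handing in.

```bash
python3 -c "
from rig import manip
print(manip.sign_off())"
```

```text
the job is handed in; nothing more can be done
None
```

The stopper is home and flush with the rim of the flask, which is still standing where it was, and the gripper is holding the empty cup mouth-down about 12 cm above the rim; I handed the job in at about 14 s of the 48 s allowed.

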